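Push a pine block through its width gauge

ROBOT

A 6-joint arm with a two-finger parallel gripper is mounted at the origin on a cart in front of the work surface, level with it; the furniture and walls round the work are solid. World frame = base frame: x ahead of the robot, y to its left, z up, the work surface at z = 0. Lengths are in m, angles in rad, forces in N, time in s.
With the tool pointing down it reaches from about 0.3 to 1 m from the base axis. Payload 5.1 kg.
Tool frame: the origin (TCP) lies at the very end of the fingers, on their centre line; the grasp point (between the pads) lies 19 mm behind it (r.tcp_to_grasp is the distance from the TCP to the grasp point, in m); z points along the fingers, y is the direction in which the jaws open and shut (so a half turn about z gives the same grasp; the last joint's range is limited). The gripper opens to 95 mm and grips with 3 to 60 N. Pads are 20 mm wide; open, the fingers measure 119 mm over their backs; the gripper's body (75 mm by 180 mm) begins 59 mm behind the grasp point.
Start: joints at [-1.226, 0.124, 1.65, -0, 1.367, -0.083], TCP at [0.27, -0.591, 0.215] pointing down, gripper open.
Joint ranges: [-2.61, 2.61], [-1.02, 2.33], [0.03, 2.71], [-1.35, 4.49], [0.32, 2.68], [-2.91, 2.91]. Speed limits (rad/s): [2.57, 2.57, 3.14, 3.14, 3.14, 3.14].

INTERFACE

Orientations are given as a unit quaternion [x, y, z, w].
In Python, from bench import r gives the robot as it stands.
- The arm moves only by the shell command python3 -m crank 'ROWS' [FORCE]. ROWS is JSON, one flat list of numbers, 5 for each row, row after row: the shift along the world's x, y, z in mm, then the turn about the world's z in degrees, then the finger opening in mm, from 0 to 95.1. In form: [x, y, z, twist, jaw, x, y, z, twist, jaw, ...]. A call has 1 to 12 rows; each row is the pose to reach, as a shift and turn from the pose commanded when the call began; what a row does not reach only later rows make up. A row lasts 1/8 s, in which the tool goes at most 62.5 mm and 10.7 degrees, less where a joint would pass 70% of its speed; a pose out of reach is approached as far as the arm can. A call with a gripper value outside its range is refused whole. The fingers move at their own pace and stop on an object; FORCE is the grip in N (left out, the last holds). Time passes only in rows, so rows that repeat a pose let the fingers close. It gives the time, the measured TCP pose, the force and the opening at its end, in the units of the state.
- r.get_state(): the state, without advancing time (a new reading comes with each control period).
- r.camera(name): name is "side" or "top"; returns the picture (384x512x3 uint8, red, green, blue); there is no depth.
- r.camera_info(name): a dict with "fx", "fy", "cx", "cy" (pixels), "k1" (the pictures are not rectified: a ray, as slopes to the right and down, at radius r is drawn at 1 + k1 r^2 times it, then the intrinsics apply), "rvec" (rotation vector, rad) and "tvec" (3), from world to camera coordinates, as OpenCV has them. Camera axes: x right, y down, z forward; pixel columns grow to the right and rows downward; lengths in m; the calibration is good to about 2 mm. A picture is of the moment at which its call begins. camera_info takes no time and is no camera call.
- r.hand_in(): hands the job in, once; it reports no verdict.
The state is a dict: "time": time; "joints": joint angles; "dq": joint speeds; "joint_torque": joint torques, N m; "position": TCP position; "tool_rot": TCP orientation; "force": force on the tool from outside, world axes, zero at the start; "moment": the same for the moment, N m; "width": finger opening in m.
Only numpy, scipy, OpenCV 4.12 (cv2) and the standard library are available. Lean on these libraries where they do the work, as an engineer would, in place of code of your own. Each camera call takes 0.05 s, during which the arm holds its last target.

TASK

Check the width of the flat pine block: without picking it up, push it with the fingertips, end first, between the two posts of the wider of the two metal post gauges screwed to the bench, and on until it is wholly behind the posts with its end flat against that gauge's stop bar. The block stays flat on the bench all the way, and the small thick block, the paint jar, the tin and the nut stay where they are.

Things in the scene. Friction and masses are not known exactly. Their poses are not given: they have to be found in the camera images.
- flat_block: Flat sawn pine block, loose, 45 mm (its x) by 75 mm (its y, the long axis) by 19 mm high, about 0.1 kg. Origin at the centre of its underside, z up. It lies in front of the gauges, long axis within about 0.5 rad of straight ahead. Its 45 mm width passes the wide gauge with 2 mm to spare either side.
- wide_gauge: Fixed metal gauge: two round steel posts (20 mm diameter, 34 mm tall), clear gap 49 mm; two side rails (8 mm high, inner faces 57 mm apart) run from the posts back to a stop bar 20 mm high. Origin on the bench midway between the posts (at x = 0, y = +-34.5 mm). x: from the gap to the stop bar (near face at x = 93 mm), within 0.2 rad of straight ahead of the robot; y: across the gap. Stands left or right.
- narrow_gauge: Like the wide gauge in every way and with the same frame, but its posts leave a gap of only 37 mm (post centres at y = +-28.5 mm), too narrow for the flat block. It stands beside the wide gauge, on the other side of the middle; fixed.
- small_block: Small thick pine block, loose, 34 x 52 mm and 31 mm high; a bystander. Origin at the centre of its underside.
- jar: Paint jar with a white screw cap, 30 mm diameter, 42 mm high, loose; a bystander. Origin at the centre of its underside.
- tin: Round flat tin, 55 mm diameter, 23 mm high, loose; a bystander. Origin at the centre of its underside.
- nut: Hexagon nut, 22 x 25 mm, 10 mm high, loose; a bystander. Origin at the centre of its underside.
Mind the look-alikes: they are no part of the job. What is shaped like the flat_block but orange or turquoise is not meant.

How it is judged:
On the way:
1. the flat block is between the two posts of the wide gauge, end first (x of flat_block in the frame of wide_gauge between -0.032 and 0.032 m and y of flat_block in the frame of wide_gauge between -0.006 and 0.006 m and angle between the y axis of flat_block and the x axis of wide_gauge, either way round below 0.2 rad), for 0.05 s.
At the end, for the whole second after the job is handed in: The flat block lies at rest, flat on the bench, wholly behind the posts of the wide gauge, its end within 5 mm of the stop bar, its long axis within 0.1 rad of the gauge's x axis and its centre within 12 mm of the gauge's centre line (x of flat_block in the frame of wide_gauge between 0.0505 and 0.06 m and y of flat_block in the frame of wide_gauge between -0.012 and 0.012 m and angle between the y axis of flat_block and the x axis of wide_gauge, either way round below 0.1 rad and height (world z) of flat_block below 0.005 m and angle between flat_block's own z axis and vertical below 0.1 rad and linear speed of flat_block below 0.01 m/s); the robot touches nothing.
It fails at once if the flat block is lifted (more than 8 mm) or tipped (height (world z) of flat_block above 0.008 m or angle between flat_block's own z axis and vertical above 0.35 rad).
It fails at once if the small block is moved by more than 20 mm (distance of small_block from where it was at the start of the episode above 0.02 m).
It fails at once if the jar is moved by more than 20 mm (distance of jar from where it was at the start of the episode above 0.02 m).
It fails at once if the tin is moved by more than 20 mm (distance of tin from where it was at the start of the episode above 0.02 m).
It fails at once if the nut is moved by more than 20 mm (distance of nut from where it was at the start of the episode above 0.02 m).
It also fails if it takes over 56 s, if anything falls off the work surface, if the arm or the gripper's body presses on something with over 40 N, if the wrist force passes 120 N, or if a joint passes its speed limit or range.

## Working session

There is one attempt and no reset: what is moved stays moved. The work goes in short steps, Python scripts to look and compute and a shell command to move; the robot and the scene stay as the last step left them, time stands still between calls to the robot, and variables do not carry over. Pictures are saved under pics/ and viewed, and the job is handed in when it is done.

```bash
mkdir -p pics; ls
python3 - <<'E'
from bench import r
import cv2
for n in ("top","side"):
    im=r.camera(n); cv2.imwrite(f"pics/{n}0.png",im[:,:,::-1]); print(n,r.camera_info(n))
s=r.get_state(); print(s['time'],s['position'],s['tool_rot'],s['width'])
E
```

```text
pics
top {'fx': 371.6434566231661, 'fy': 371.6434566231661, 'cx': 253.95962893839584, 'cy': 188.99024000514967, 'k1': -0.02581345106440974, 'rvec': array([ 2.16410027, -2.11002828,  0.17926401]), 'tvec': array([0.05429822, 0.49960247, 1.17545813])}
side {'fx': 419.45680374341833, 'fy': 419.45680374341833, 'cx': 259.9131257786956, 'cy': 194.891557196643, 'k1': -0.0378809668347503, 'rvec': array([2.12096567, 0.03257086, 0.01074941]), 'tvec': array([-0.51195845,  0.06160634,  1.0626147 ])}
0.1 [ 0.26943097 -0.59091104  0.21352988] [ 9.77210989e-01  2.12268332e-01 -1.33881504e-04 -9.05516359e-04] 0.0950687036328903
```

View pics/top0.png

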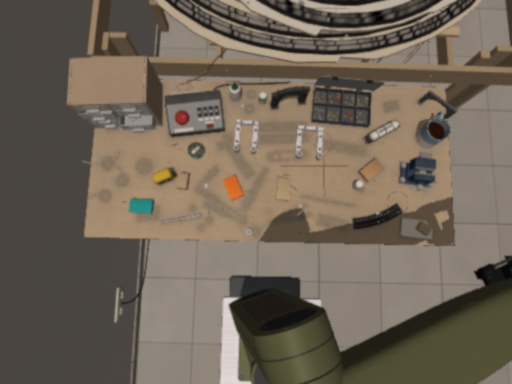

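View pics/side0.png

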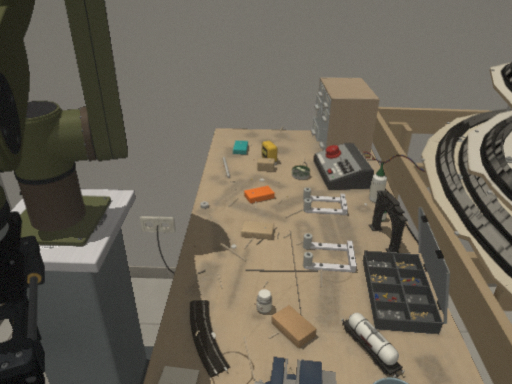

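The top view shows two gauges at about (246,135) and (310,140), and a pine block at (284,188). There's an orange decoy at (233,188). I'll zoom in.

Run:
```python
import cv2
im=cv2.imread("pics/top0.png")
cv2.imwrite("pics/topz.png",cv2.resize(im[105:215,220:340],(780,600)[:2] if 0 else (655,600),interpolation=cv2.INTER_CUBIC))
cv2.imwrite("pics/topz2.png",cv2.resize(im[105:240,140:400],(800,415),interpolation=cv2.INTER_CUBIC))
im=cv2.imread("pics/side0.png")
cv2.imwrite("pics/sidez.png",cv2.resize(im[170:290,220:370],(750,600),interpolation=cv2.INTER_CUBIC))
```

```text
(no output)
```

View pics/topz.png

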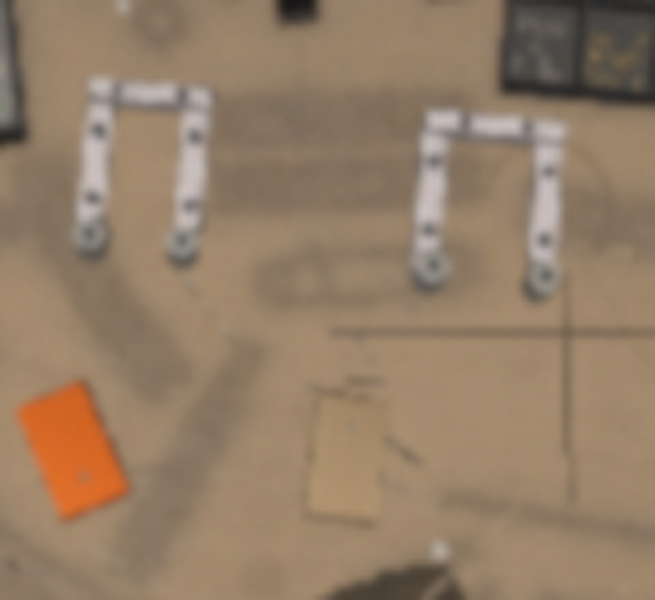

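View pics/topz2.png

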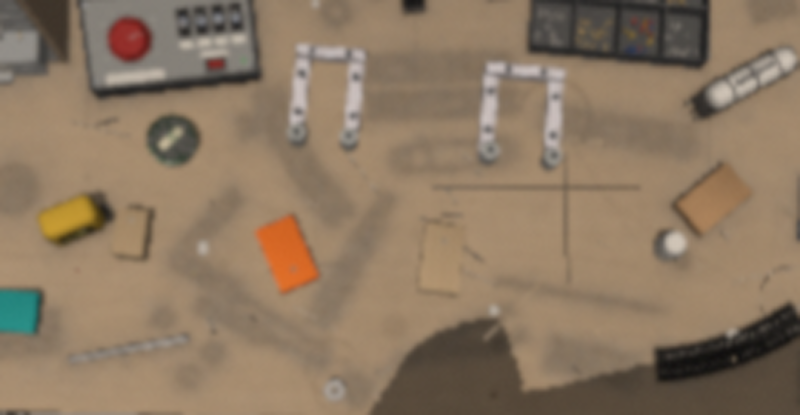

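View pics/sidez.png

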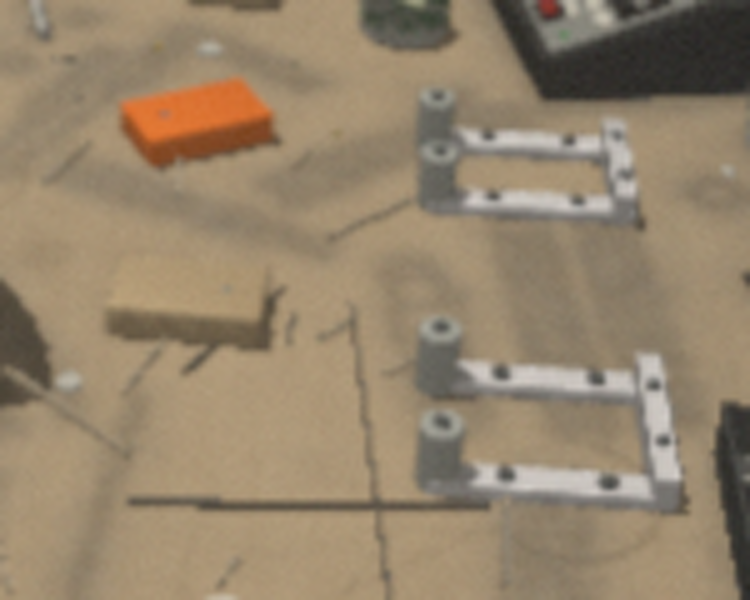

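The right-hand gauge is the wide one: its post spacing is 112 px against 93, a ratio of about 1.2. The flat block is the pine one in the middle, with top corners near (278,176) to (289,200). Next I'll enlarge the views for corner picking.

Run:
```python
import cv2,numpy as np
def z(f,x0,y0,w,h,s,o):
    im=cv2.imread(f)[y0:y0+h,x0:x0+w]
    im=cv2.resize(im,None,fx=s,fy=s,interpolation=cv2.INTER_CUBIC)
    im=np.clip((im.astype(float)-im.mean())*1.6+128,0,255).astype('uint8')
    for i in range(0,w,5): cv2.putText(im,str(x0+i),(i*s,8),0,.3,(0,0,255)); cv2.line(im,(i*s+s//2,10),(i*s+s//2,14),(0,0,255))
    for i in range(0,h,5): cv2.putText(im,str(y0+i),(0,i*s+s//2+3),0,.3,(0,0,255))
    cv2.imwrite(o,im)
z("pics/top0.png",270,170,28,38,15,"pics/zb.png")
z("pics/side0.png",235,215,45,28,17,"pics/zbs.png")
z("pics/top0.png",290,120,40,42,14,"pics/zg.png")
```

```text
(no output)
```

View pics/zb.png

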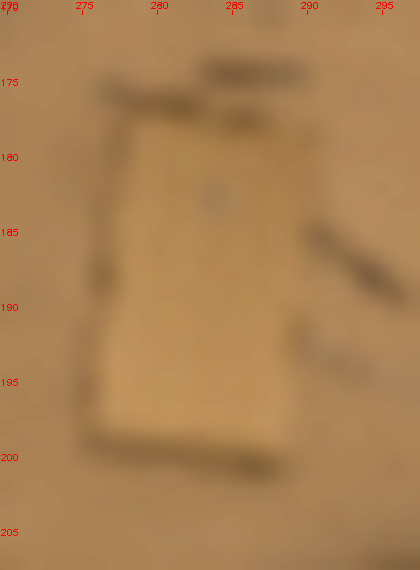

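View pics/zbs.png

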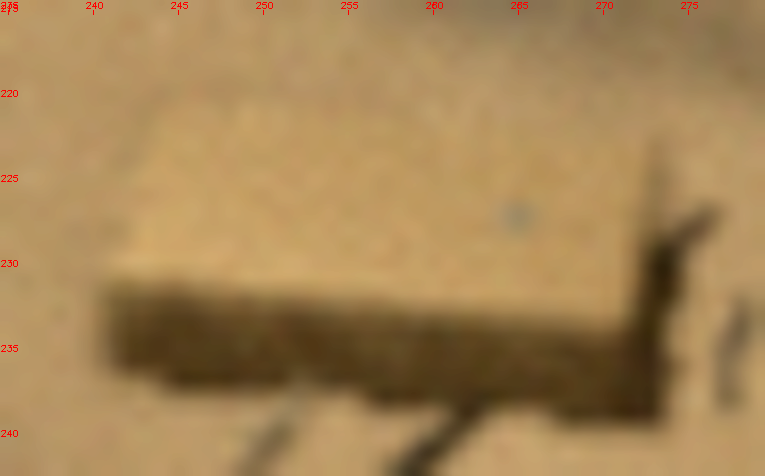

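View pics/zg.png

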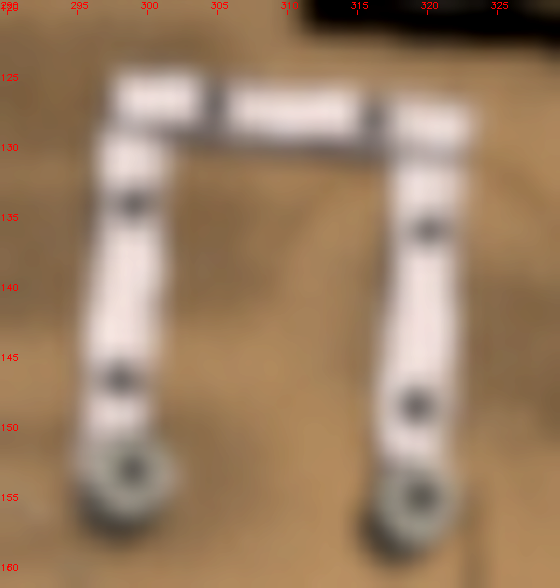

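```bash
cat > h.py <<'E'
import numpy as np,cv2
from scipy.optimize import least_squares
from bench import r
CI={n:r.camera_info(n) for n in("top","side")}
def proj(n,P):
    c=CI[n];P=np.atleast_2d(P)
    K=np.array([[c['fx'],0,c['cx']],[0,c['fy'],c['cy']],[0,0,1]])
    return cv2.projectPoints(P.astype(float),c['rvec'],c['tvec'],K,np.array([c['k1'],0,0,0,0.]))[0][:,0]
def place(p,L):
    x,y,a=p;L=np.array(L,float);c,s=np.cos(a),np.sin(a)
    return np.c_[x+c*L[:,0]-s*L[:,1],y+s*L[:,0]+c*L[:,1],L[:,2]]
def fit(obs,p0):
    # obs: list (cam, local xyz, uv)
    def f(p): return np.concatenate([(proj(n,place(p,[l]))[0]-uv) for n,l,uv in obs])
    s=least_squares(f,p0,loss='soft_l1'); return s.x,f(s.x).reshape(-1,2)
def unproj(n,uv,z):
    return least_squares(lambda q:proj(n,[[q[0],q[1],z]])[0]-uv,[.5,0]).x
E
python3 - <<'E'
from h import *
np.set_printoptions(precision=4,suppress=True)
# block local: x forward (long 75), y left
a,b=.0375,.0225
T=[("top",(a,b,.019),(278,177.2)),("top",(a,-b,.019),(290.3,178.3)),("top",(-a,-b,.019),(288.3,200)),("top",(-a,b,.019),(276,198.3))]
S=[("side",(-a,-b,.019),(240.8,231.3)),("side",(a,-b,.019),(272,233.7)),("side",(-a,b,.019),(243.5,220.5)),("side",(a,b,.019),(272.8,222.5)),("side",(-a,-b,0),(241.3,236.7)),("side",(a,-b,0),(273,239.3))]
for o in (T,S,T+S):
    p,e=fit(o,[.5,0,0]);print("block",p,np.abs(e).max(),e.std())
G=[("top",(0,.0345,.034),(299,153)),("top",(0,-.0345,.034),(319.6,155)),("top",(.093,.0285,.02),(301,129)),("top",(.093,-.0285,.02),(317.2,130.8))]
H=[("side",(0,.0345,.034),(220+439/5,170+326/5)),("side",(0,-.0345,.034),(220+441/5,170+422/5))]
for o in (G[:2],G,H,G+H):
    p,e=fit(o,[.6,0,0]);print("gauge",p,np.abs(e).max(),e.std())
for n,uv,z in [("top",(319.6,155),.034),("top",(299,153),.034),("top",(265.2,148.6),.034)]: print(unproj(n,uv,z))
for u,v,z,n in [(140+675*.325,105+243*.325,.042,'jar'),(371,170,.031,'small?'),(249,231,.01,'nut'),(196,150,.023,'tin'),(183,181,.031,'b2')]: print(n,unproj("top",(u,v),z))
E
```

```text
block [ 0.5063 -0.0304 -0.0836] 0.6681846220286616 0.4716115402698135
block [ 0.5066 -0.0342 -0.0661] 0.9594501689601316 0.45492942297646477
block [ 0.5065 -0.0325 -0.0721] 1.281875916651586 0.5895499502283128
gauge [ 0.6228 -0.1154 -0.0729] 0.044190335268922354 0.03132033185620154
gauge [ 0.6208 -0.1147 -0.0318] 1.0145198808864677 0.5351400606499722
gauge [ 0.6217 -0.1178 -0.0646] 0.0740555665107081 0.049473780700224214
gauge [ 0.6214 -0.1157 -0.033 ] 1.1699671865629853 0.5693587114187455
[ 0.6202 -0.15  ]
[ 0.6253 -0.0809]
[0.6375 0.0326]
jar [ 0.5235 -0.2793]
small? [ 0.5741 -0.3226]
nut [0.3624 0.0797]
tin [0.6296 0.2661]
b2 [0.5205 0.3025]
```

Run:
```python
from h import *
def ang(n,a,b,z):
    A,B=unproj(n,a,z),unproj(n,b,z);d=B-A;print(A.round(4),B.round(4),np.arctan2(d[1],d[0]).round(4))
ang("top",(298,146.7),(299,134),.008)
ang("top",(319.3,148.6),(320.2,136),.008)
ang("top",(304.7,127),(316,128.2),.02)
ang("side",(220+503/5,170+372/5),(220+597/5,170+377/5),.008)
ang("side",(220+507/5,170+473/5),(220+610/5,170+482/5),.008)
ang("side",(220+654/5,170+384/5),(220+664/5,170+441/5),.02)
```

```text
[ 0.6545 -0.0806] [ 0.6999 -0.0838] -0.0712
[ 0.6498 -0.1538] [ 0.6948 -0.1571] -0.074
[ 0.7216 -0.1018] [ 0.7184 -0.1406] -1.6533
[ 0.6562 -0.0829] [ 0.7002 -0.0848] -0.0426
[ 0.6506 -0.1547] [ 0.6955 -0.1589] -0.0928
[ 0.7222 -0.1042] [ 0.72   -0.1445] -1.6251
```

Estimates: the gauge is at (0.6225, -0.1165) with yaw -0.072, and the block at (0.5065, -0.0325) with yaw about -0.075. In the gauge frame the block is about 75 mm too far left.

My plan is a two-fingertip sideways push on its left face, then a two-fingertip end push.

```bash
python3 -m crank '[242,623,-60,61.4,30, 242,623,-60,61.4,30, 242,623,-60,61.4,30, 242,623,-60,61.4,30, 242,623,-60,61.4,30, 242,623,-60,61.4,30, 242,623,-60,61.4,30, 242,623,-60,61.4,30, 242,623,-60,61.4,30, 242,623,-60,61.4,30, 242,623,-60,61.4,30, 242,623,-60,61.4,30]' 10
```

```text
time: 1.6
position: [0.5115, 0.0341, 0.1537]
tool_rot: [0.73, 0.683, -0.001, -0.001]
force: [0.3, 0.6, 0.2]
width: 0.0296
```

```bash
python3 -m crank '[0,0,-60,0,30, 0,0,-110,0,30, 0,0,-135,0,30, 0,0,-147,0,30, 0,0,-147,0,30, 0,0,-147,0,30]'
python3 - <<'E'
from h import *
s=r.get_state();print(s['position'],s['force'])
t=r.camera("top");d=r.camera("side")
cv2.imwrite("pics/t1.png",cv2.resize(t[105:225,220:340,::-1],None,fx=5,fy=5,interpolation=cv2.INTER_CUBIC))
cv2.imwrite("pics/s1.png",cv2.resize(d[150:290,210:370,::-1],None,fx=4.2,fy=4.2,interpolation=cv2.INTER_CUBIC))
E
```

```text
time: 2.35
position: [0.5129, 0.0312, 0.0092]
tool_rot: [0.732, 0.681, 0.001, 0.001]
force: [-0.7, 0.2, 0.6]
width: 0.0301
[0.51291653 0.03123491 0.00920577] [-0.69027673  0.23886182  0.60184686]
```

View pics/t1.png

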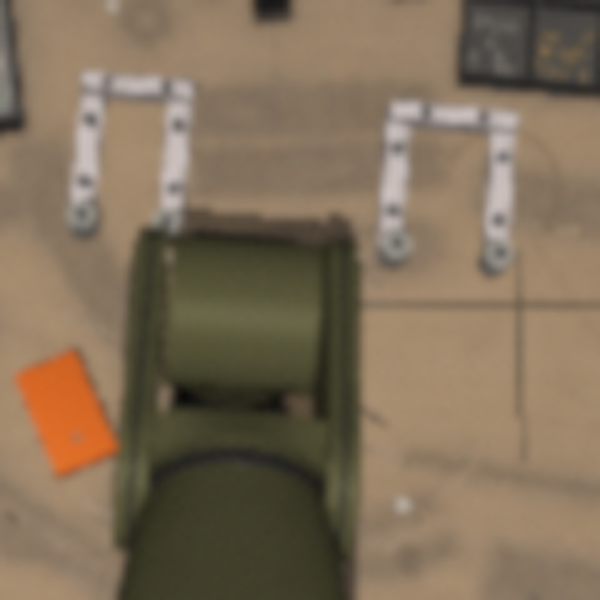

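View pics/s1.png

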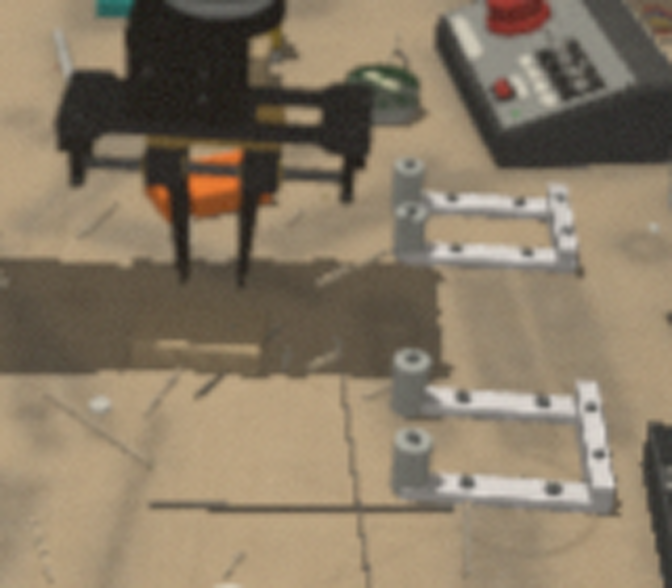

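The side view shows both fingertips just behind the block's left face, at crop (182,283) and (241,284), centred along its length. Now the sideways push.

```bash
python3 -m crank '[0,-5,-3,0,30, -1,-15,-3,0,30, -2,-27,-3,0,30, -2.5,-36,-3,0,30, -3,-45,-3,0,30, -4,-54,-3,0,30, -4.5,-63,-3,0,30, -5,-72,-3,0,30, -6,-80,-3,0,30, -6.3,-87,-3,0,30, -6.6,-92,-3,0,30, -6.6,-92,-3,0,30]'
python3 - <<'E'
from h import *
s=r.get_state();print(s['position'],s['force'],proj("side",[[.5129,.0312,.009]]))
d=r.camera("side")
cv2.imwrite("pics/s2.png",cv2.resize(d[190:290,230:360,::-1],None,fx=6,fy=6,interpolation=cv2.INTER_CUBIC))
E
```

```text
time: 3.95
position: [0.505, -0.0608, 0.0046]
tool_rot: [0.732, 0.681, -0.0, 0.0]
force: [-0.0, 0.5, -0.5]
width: 0.0305
[ 0.50500473 -0.06084192  0.00462678] [-0.02798278  0.45332585 -0.549181  ] [[260.50221619 214.99034427]]
```

View pics/s2.png

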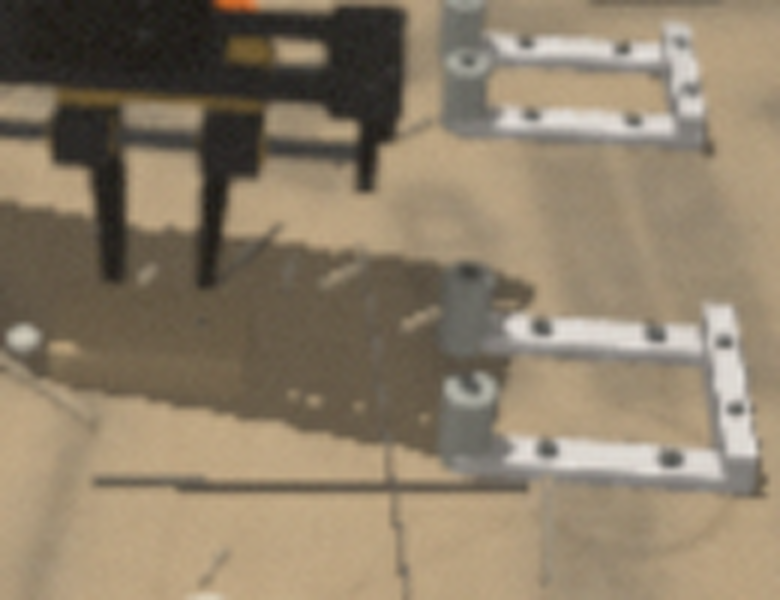

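The block sits in the arm's shadow, at about crop (50-250, 290-400), in front of the fingers. I'll boost the contrast to measure it.

```bash
cat >> h.py <<'E'
def zoom(im,x0,y0,w,h,s,o,lo=None,hi=None):
    c=im[y0:y0+h,x0:x0+w,::-1].astype(float)
    lo=np.percentile(c,1) if lo is None else lo;hi=np.percentile(c,99) if hi is None else hi
    c=(np.clip((c-lo)/(hi-lo),0,1)*255).astype('uint8')
    c=cv2.resize(c,None,fx=s,fy=s,interpolation=cv2.INTER_CUBIC)
    for i in range(0,w,5): cv2.putText(c,str(x0+i),(i*s,8),0,.3,(0,0,255)); cv2.line(c,(i*s+s//2,10),(i*s+s//2,14),(0,0,255))
    for i in range(0,h,5): cv2.putText(c,str(y0+i),(0,i*s+s//2+3),0,.3,(0,0,255))
    cv2.imwrite(o,c)
E
python3 - <<'E'
from h import *
d=r.camera("side"); zoom(d,232,228,54,34,14,"pics/s3.png",20,150)
d=r.camera("top"); zoom(d,285,150,40,56,10,"pics/t3.png",20,200)
E
```

```text
(no output)
```

View pics/s3.png

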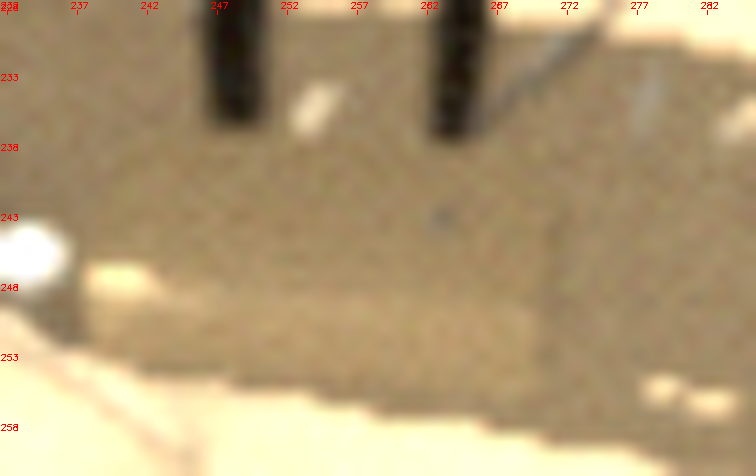

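View pics/t3.png

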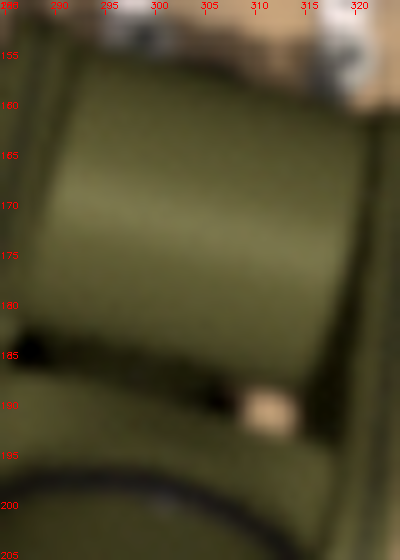

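Run:
```python
from h import *
a,b=.0375,.0225
o=[("side",(-a,-b,.019),(238,246.7)),("side",(a,-b,.019),(270.2,249.7)),("side",(-a,-b,0),(238.3,252.5)),("side",(a,-b,0),(270.3,255.3)),("side",(a,b,.019),(270.8,238.5))]
p,e=fit(o,[.5,-.1,0]);print(p,e.round(1).tolist())
G=np.array([.6225,-.1165,-.072])
def rel(p):
    d=np.array(p[:2])-G[:2];c,s=np.cos(G[2]),np.sin(G[2]);return c*d[0]+s*d[1],-s*d[0]+c*d[1]
print("block rel",rel(p),p[2]-G[2],"tcp rel",rel(r.get_state()['position']))
for z in(0,.005): print("white",rel(unproj("top",(300.4,205.8),z)),unproj("top",(300.4,205.8),z),unproj("side",(234,247),z))
```

```text
[ 0.50247664 -0.0944396  -0.08573327] [[-0.4, -0.1], [0.3, -0.4], [-0.6, 0.6], [-0.1, 0.6], [1.3, -1.2]]
block rel (np.float64(-0.12129936948938111), np.float64(0.01336903012863347)) -0.0137332710071177 tcp rel (np.float64(-0.12120745189585966), np.float64(0.04752532165138827))
white (np.float64(-0.17232827385989383), np.float64(0.013442782701887344)) [ 0.45158525 -0.09069513] [ 0.45317443 -0.09168729]
white (np.float64(-0.1729866584615933), np.float64(0.01403742805894912)) [ 0.45097135 -0.09005466] [ 0.45367998 -0.09792407]
```

Run:
```python
from h import *
a=cv2.imread("pics/side0.png")[:,:,::-1];b=cv2.imread("pics/top0.png")[:,:,::-1]
zoom(a,222,235,24,20,20,"pics/w0.png",40,255)
zoom(b,290,195,22,20,20,"pics/w1.png",40,255)
d=r.camera("side");zoom(d,222,235,24,20,20,"pics/w2.png",0,255)
h=cv2.hconcat([cv2.resize(cv2.imread(f"pics/w{i}.png"),(260,220)) for i in range(3)]);cv2.imwrite("pics/w.png",h)
```

```text
(no output)
```

View pics/w.png

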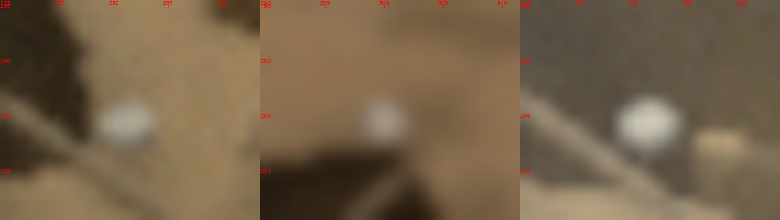

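The block is as expected at yg ≈ +14 mm, square to the gauge. There's a small white fleck about 13 mm behind its rear end; I'll keep the tips around 9 mm up to clear it. Now the last 14 mm, then back off and retreat to look.

```bash
python3 -m crank '[-0.4,-5,0,0,30, -0.7,-10,0,0,30, -1,-14,0,0,30, -1,-14,0,0,30, 0,5,0,0,30, 1,30,10,0,30, 0,40,70,-20,15, -60,60,130,-40,15, -110,90,150,-60,15, -160,120,150,-80,15, -200,150,150,-90,15, -200,180,150,-90,15]'
python3 - <<'E'
from h import *
d=r.camera("side"); zoom(d,232,220,60,50,13,"pics/s4.png",20,230)
d=r.camera("top"); zoom(d,285,115,45,95,6,"pics/t4.png",20,230);cv2.imwrite("pics/t4f.png",d[:,:,::-1])
E
```

```text
time: 5.65
position: [0.3038, 0.1183, 0.1551]
tool_rot: [0.98, 0.199, 0.002, -0.0]
force: [0.8, 0.4, -0.3]
width: 0.0151
```

View pics/s4.png

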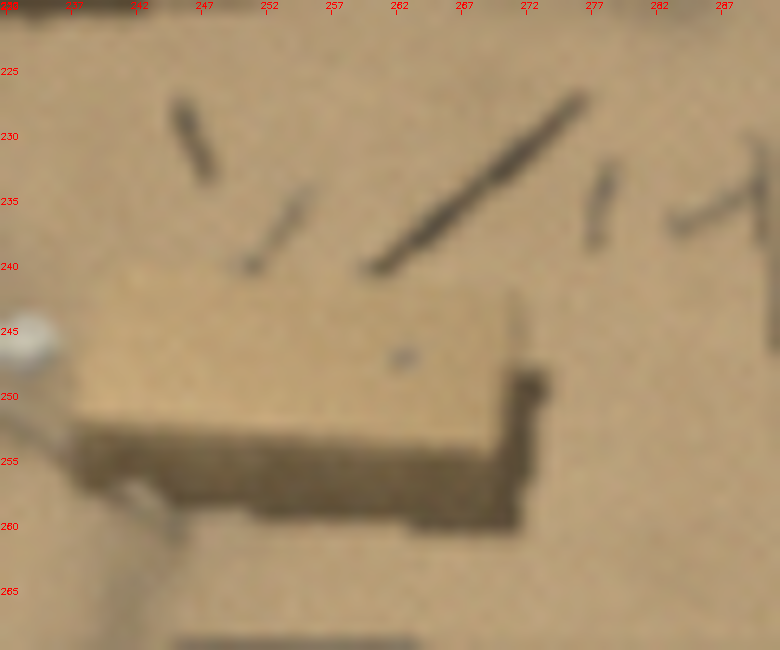

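View pics/t4.png

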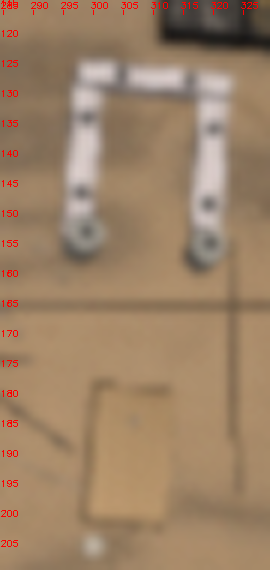

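```bash
cat >> h.py <<'E'
G=np.array([.6225,-.1165,-.072])
def rel(p):
    d=np.array(p[:2])-G[:2];c,s=np.cos(G[2]),np.sin(G[2]);return round(c*d[0]+s*d[1],4),round(-s*d[0]+c*d[1],4)
E
python3 - <<'E'
from h import *
a,b=.0375,.0225
S=[("side",(-a,-b,.019),(237.3,252)),("side",(a,-b,.019),(270,254)),("side",(-a,-b,0),(237.4,257)),("side",(a,-b,0),(271.2,260.3)),("side",(-a,b,.019),(240,239.8)),("side",(a,b,.019),(271,242))]
T=[("top",(a,b,.019),(300.5,179)),("top",(a,-b,.019),(312,180)),("top",(-a,-b,.019),(310.8,201.7)),("top",(-a,b,.019),(298.6,200.8))]
for o in(S,T,S+T):
    p,e=fit(o,[.5,-.1,0]);print(p,np.abs(e).max(),rel(p),p[2]-G[2])
# dense alternative: threshold block by colour? posts projected vs seen
print(proj("top",place(G,[(0,.0345,.034),(0,-.0345,.034)])),proj("side",place(G,[(0,.0345,.034),(0,-.0345,.034)])))
E
```

```text
[ 0.50227403 -0.11152838 -0.06218239] 1.2235668615017516 (np.float64(-0.1203), np.float64(-0.0037)) 0.009817614191727199
[ 0.50163969 -0.10495266 -0.06241322] 0.9988389421031343 (np.float64(-0.1214), np.float64(0.0028)) 0.009586781828463273
[ 0.50210638 -0.10900188 -0.06747733] 2.139719568605358 (np.float64(-0.1206), np.float64(-0.0012)) 0.004522671087348412
[[299.35857789 153.09415692]
 [319.87198143 155.07073604]] [[308.19302172 234.94979097]
 [308.39355976 253.95035586]]
```

```bash
cat >> h.py <<'E'
def profile(im,n,x0,x1,z,ys,N=30,frame=None):
    f=G if frame is None else frame
    out=[]
    for y in ys:
        P=place(f,[(x,y,z) for x in np.linspace(x0,x1,N)]);uv=proj(n,P).astype(np.float32)
        v=cv2.remap(im.astype(np.float32),uv[:,0].reshape(1,-1),uv[:,1].reshape(1,-1),cv2.INTER_LINEAR)[0]
        out.append(v.mean(0))
    return np.array(out)
E
python3 - <<'E'
from h import *
im=cv2.imread("pics/t4f.png")[:,:,::-1]
ys=np.arange(-.036,.0361,.003)
A=profile(im,"top",-.150,-.125,.019,ys);B=profile(im,"top",-.115,-.092,.019,ys)
for y,a,b in zip(ys,A,B): print(round(y*1000),a.round(0),b.round(0))
E
```

```text
-36 [148. 126. 102.] [162. 137. 108.]
-33 [149. 126. 102.] [162. 136. 108.]
-30 [149. 127. 102.] [162. 136. 108.]
-27 [151. 128. 103.] [161. 136. 107.]
-24 [155. 131. 104.] [160. 134. 105.]
-21 [162. 136. 106.] [159. 134. 103.]
-18 [168. 140. 108.] [161. 134. 103.]
-15 [169. 141. 108.] [161. 134. 103.]
-12 [169. 141. 108.] [161. 134. 103.]
-9 [169. 141. 108.] [161. 135. 103.]
-6 [169. 141. 108.] [161. 135. 104.]
-3 [169. 141. 107.] [160. 134. 104.]
0 [169. 141. 108.] [159. 134. 104.]
3 [170. 142. 109.] [161. 135. 104.]
6 [171. 142. 109.] [163. 137. 105.]
9 [171. 142. 109.] [163. 137. 105.]
12 [171. 143. 110.] [164. 137. 105.]
15 [171. 143. 110.] [165. 138. 106.]
18 [165. 138. 107.] [160. 134. 103.]
21 [152. 128.  99.] [150. 126.  98.]
24 [144. 122.  97.] [146. 123.  96.]
27 [152. 128. 103.] [152. 129. 102.]
30 [158. 134. 108.] [161. 136. 108.]
33 [160. 136. 109.] [163. 138. 110.]
36 [160. 136. 109.] [163. 138. 110.]
```

Estimates of the block's lateral offset run from about -2 to +1 mm, so it's close to the gap's centre line. Moving behind its rear end, jaw axis across.

```bash
python3 -m crank '[127,-222,-30,-27,14, 127,-222,-30,-27,14, 127,-222,-30,-27,14, 127,-222,-30,-27,14, 127,-222,-30,-27,14, 127,-222,-70,-27,14, 127,-222,-100,-27,14,127,-222,-100,-27,14,127,-222,-100,-27,14]'
python3 - <<'E'
from h import *
s=r.get_state();q=s['tool_rot'];print(s['position'],np.degrees(2*np.arctan2(q[1],q[0])),rel(s['position']),s['width'],np.degrees(G[2]))
E
```

```text
time: 6.88
position: [0.4334, -0.105, 0.0558]
tool_rot: [0.999, -0.032, 0.001, 0.0]
force: [0.4, 0.3, -1.1]
width: 0.0139
[ 0.43340561 -0.10500237  0.05579651] -3.660383570028516 (np.float64(-0.1894), np.float64(-0.0021)) 0.013862015075778819 -4.125296124941927
```

```bash
python3 -m crank '[-4,1,-20,-0.5,14, -4,1,-40,-0.5,14, -4,1,-46,-0.5,14, -4,1,-46,-0.5,14]'
python3 - <<'E'
from h import *
s=r.get_state();q=s['tool_rot'];print(s['position'],np.degrees(2*np.arctan2(q[1],q[0])),rel(s['position']),s['force'])
d=r.camera("side"); zoom(d,215,205,100,75,8,"pics/s5.png",20,230)
E
```

```text
time: 7.38
position: [0.4295, -0.1043, 0.0097]
tool_rot: [0.999, -0.037, 0.001, 0.0]
force: [-0.4, 0.3, 0.5]
width: 0.0141
[ 0.42949572 -0.10425519  0.00966824] -4.207350134576313 (np.float64(-0.1934), np.float64(-0.0017)) [-0.4002669   0.30882887  0.51462234]
```

View pics/s5.png

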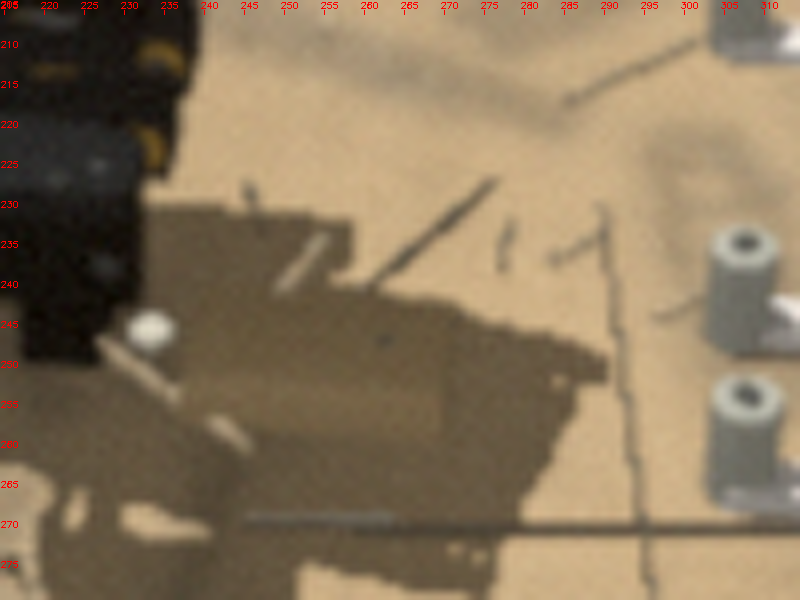

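```bash
python3 -m crank '[6,-0.4,-1,0,14, 14,-1,-1,0,14, 22,-1.6,-1,0,14, 30,-2.2,-1,0,14, 39,-2.8,-1,0,14, 48,-3.5,-1,0,14, 57,-4.1,-1,0,14, 66,-4.8,-1,0,14, 75,-5.4,-1,0,14, 83,-6,-1,0,14, 88,-6.4,-1,0,14, 88,-6.4,-1,0,14]'
python3 - <<'E'
from h import *
s=r.get_state();q=s['tool_rot'];print(s['position'],np.degrees(2*np.arctan2(q[1],q[0])),rel(s['position']),s['force'])
d=r.camera("side"); zoom(d,235,215,95,70,8,"pics/s6.png",20,200)
d=r.camera("top"); zoom(d,285,115,45,95,6,"pics/t6.png",20,200)
E
```

```text
time: 8.93
position: [0.5173, -0.1106, 0.0078]
tool_rot: [0.999, -0.037, 0.0, 0.0]
force: [-0.1, -1.1, -0.1]
width: 0.0142
[ 0.51732333 -0.11061823  0.00782807] -4.232119270009029 (np.float64(-0.1053), np.float64(-0.0017)) [-0.05590108 -1.10772812 -0.053017  ]
```

View pics/s6.png

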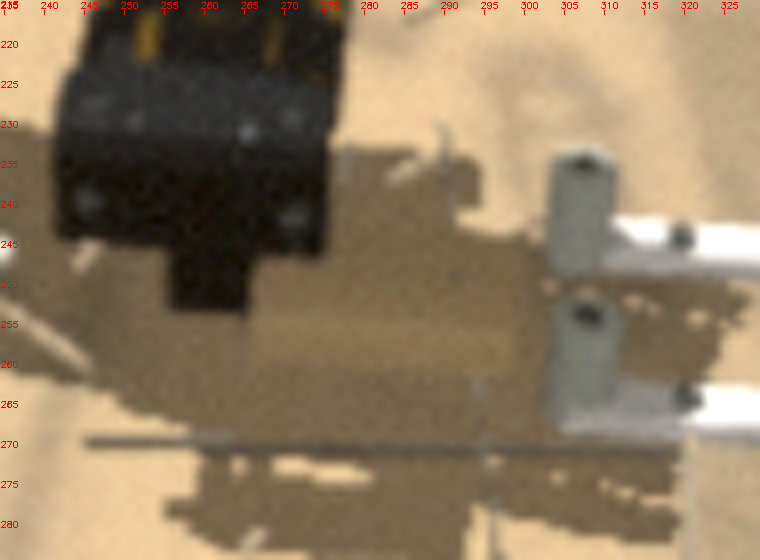

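View pics/t6.png

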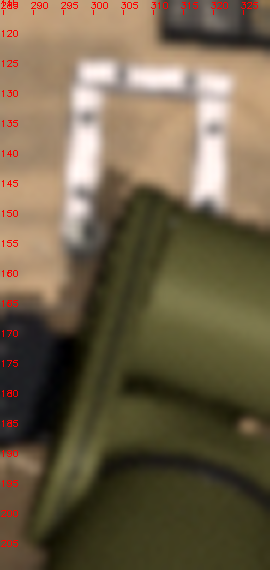

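The block's front end is now near the posts at about (300,255), but the arm hides the top view. I'll back off for a clean measurement before it enters the gap.

```bash
python3 -m crank '[-15,1,0,0,14, -30,2,10,0,14, -40,3,70,0,14, -60,30,120,0,14, -100,90,150,0,14, -140,150,150,0,14, -180,200,150,0,14, -200,230,150,0,14, -200,230,150,0,14,-200,230,150,0,14]'
python3 - <<'E'
from h import *
print(r.get_state()['position'])
d=r.camera("side"); zoom(d,255,225,70,50,11,"pics/s7.png",40,230);cv2.imwrite("pics/s7f.png",d[:,:,::-1])
d=r.camera("top"); zoom(d,290,140,40,55,10,"pics/t7.png",40,230);cv2.imwrite("pics/t7f.png",d[:,:,::-1])
ys=np.arange(-.036,.0361,.002)
A=profile(d,"top",-.085,-.065,.019,ys)[:,0];B=profile(d,"top",-.055,-.037,.019,ys)[:,0]
for y,a,b in zip(ys,A,B): print(round(y*1000),a.round(0),b.round(0))
E
```

```text
time: 10.28
position: [0.3164, 0.1192, 0.1573]
tool_rot: [0.999, -0.036, 0.0, 0.0]
force: [-0.5, -0.2, 0.3]
width: 0.014
[0.31637567 0.11923313 0.15733938]
-36 163.0 158.0
-34 163.0 158.0
-32 163.0 158.0
-30 163.0 158.0
-28 163.0 158.0
-26 162.0 158.0
-24 163.0 158.0
-22 165.0 160.0
-20 168.0 161.0
-18 170.0 163.0
-16 170.0 163.0
-14 170.0 163.0
-12 170.0 163.0
-10 169.0 163.0
-8 169.0 164.0
-6 169.0 164.0
-4 169.0 162.0
-2 170.0 161.0
0 170.0 160.0
2 171.0 162.0
4 171.0 164.0
6 172.0 165.0
8 171.0 165.0
10 172.0 166.0
12 172.0 166.0
14 173.0 166.0
16 172.0 165.0
18 168.0 159.0
20 158.0 150.0
22 149.0 143.0
24 144.0 139.0
26 148.0 144.0
28 156.0 149.0
30 160.0 153.0
32 163.0 155.0
34 163.0 155.0
36 163.0 155.0
```

View pics/s7.png

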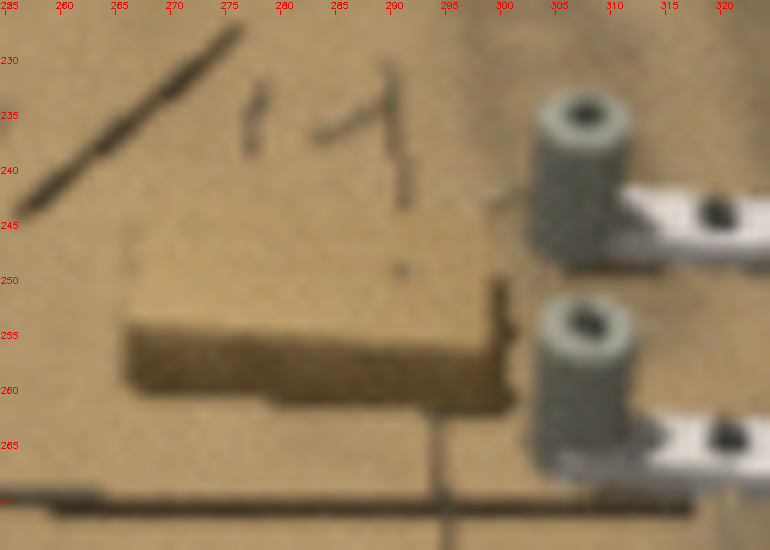

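View pics/t7.png

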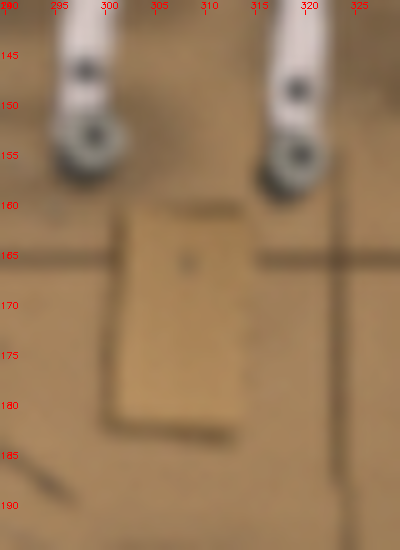

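Run:
```python
from h import *
d=cv2.imread("pics/s7f.png")[:,:,::-1]
ys=np.arange(-.04,.0301,.002)
A=profile(d,"side",-.085,-.065,.019,ys)[:,0];B=profile(d,"side",-.055,-.037,.019,ys)[:,0]
for y,a,b in zip(ys,A,B): print(round(y*1000),a.round(0),b.round(0),end=' | ')
xs=np.arange(-.115,0,.003)
t=cv2.imread("pics/t7f.png")[:,:,::-1]
print()
for x in xs: print(round(x*1000),profile(d,"side",x,x,.019,np.linspace(-.015,.012,20),1)[:,0].mean().round(0),profile(t,"top",x,x,.019,np.linspace(-.015,.012,20),1)[:,0].mean().round(0),end=' | ')
# post edges: top profile across post tops at z=.034
ys=np.arange(-.05,.0501,.002);P=profile(t,"top",-.003,.003,.034,ys,5)[:,2];print()
for y,a in zip(ys,P): print(round(y*1000),a.round(0),end=' | ')
ys=np.arange(-.05,.0501,.002);P=profile(d,"side",-.003,.003,.034,ys,5)[:,2];print()
for y,a in zip(ys,P): print(round(y*1000),a.round(0),end=' | ')
```

```text
-40 107.0 107.0 | -38 109.0 108.0 | -36 111.0 110.0 | -34 114.0 112.0 | -32 117.0 114.0 | -30 128.0 124.0 | -28 142.0 138.0 | -26 160.0 156.0 | -24 174.0 168.0 | -22 181.0 175.0 | -20 182.0 176.0 | -18 181.0 176.0 | -16 180.0 176.0 | -14 180.0 175.0 | -12 179.0 175.0 | -10 179.0 174.0 | -8 178.0 172.0 | -6 177.0 170.0 | -4 177.0 168.0 | -2 177.0 169.0 | 0 177.0 171.0 | 2 176.0 173.0 | 4 175.0 173.0 | 6 174.0 172.0 | 8 175.0 172.0 | 10 176.0 172.0 | 12 176.0 172.0 | 14 175.0 171.0 | 16 174.0 169.0 | 18 174.0 167.0 | 20 173.0 166.0 | 22 172.0 166.0 | 24 172.0 166.0 | 26 172.0 166.0 | 28 171.0 166.0 | 30 169.0 166.0 | 
-115 156.0 163.0 | -112 163.0 162.0 | -109 171.0 162.0 | -106 174.0 163.0 | -103 174.0 162.0 | -100 176.0 154.0 | -97 174.0 142.0 | -94 170.0 143.0 | -91 175.0 157.0 | -88 179.0 169.0 | -85 178.0 172.0 | -82 177.0 172.0 | -79 177.0 171.0 | -76 177.0 171.0 | -73 177.0 170.0 | -70 177.0 169.0 | -67 176.0 169.0 | -64 175.0 168.0 | -61 175.0 168.0 | -58 175.0 167.0 | -55 174.0 167.0 | -52 175.0 166.0 | -49 173.0 165.0 | -46 173.0 164.0 | -43 173.0 163.0 | -40 169.0 160.0 | -3
[... 654 characters left out ...]
 | 26 117.0 | 28 123.0 | 30 124.0 | 32 121.0 | 34 115.0 | 36 111.0 | 38 117.0 | 40 125.0 | 42 133.0 | 44 133.0 | 46 131.0 | 48 123.0 | 50 115.0 | 
-50 94.0 | -48 100.0 | -46 115.0 | -44 127.0 | -42 138.0 | -40 129.0 | -38 114.0 | -36 102.0 | -34 98.0 | -32 108.0 | -30 118.0 | -28 126.0 | -26 119.0 | -24 109.0 | -22 100.0 | -20 90.0 | -18 79.0 | -16 79.0 | -14 85.0 | -12 88.0 | -10 90.0 | -8 90.0 | -6 90.0 | -4 90.0 | -2 90.0 | 0 91.0 | 2 90.0 | 4 89.0 | 6 89.0 | 8 90.0 | 10 91.0 | 12 91.0 | 14 91.0 | 16 91.0 | 18 93.0 | 20 100.0 | 22 112.0 | 24 125.0 | 26 138.0 | 28 134.0 | 30 124.0 | 32 110.0 | 34 96.0 | 36 102.0 | 38 111.0 | 40 117.0 | 42 123.0 | 44 118.0 | 46 112.0 | 48 109.0 | 50 107.0 |
```

Run:
```python
from h import *
for c in CI.values():
    R=cv2.Rodrigues(c['rvec'])[0];print("cam",-R.T@c['tvec'])
for nm,L in {"bn":[(-.0925,-.0225,0),(-.0175,-.0225,0)],"tn":[(-.0925,-.0225,.019),(-.0175,-.0225,.019)],"tf":[(-.0925,.0225,.019),(-.0175,.0225,.019)],"postbase":[(0,-.0445,0),(0,.0245,0)],"posttop n/f":[(0,-.0445,.034),(0,-.0245,.034),(0,.0245,.034),(0,.0445,.034)],"barnear":[(.093,-.0285,.02),(.093,.0285,.02)]}.items():
    print(nm,proj("side",place(G,L)).round(1).tolist(),proj("top",place(G,L)).round(1).tolist())
t=cv2.imread("pics/t7f.png")[:,:,::-1]
G2=G
# rail profiles top at z=.008, bench-height rails (outer/inner edges), blue channel
ys=np.arange(-.05,.0501,.002);P=profile(t,"top",.04,.055,.008,ys,8)[:,2]
for y,a in zip(ys,P): print(round(y*1000),a.round(0),end=' | ')
d=cv2.imread("pics/s7f.png")[:,:,::-1];P=profile(d,"side",.04,.055,.008,ys,8)[:,2];print()
for y,a in zip(ys,P): print(round(y*1000),a.round(0),end=' | ')
```

```text
cam [0.29921588 0.06826792 1.24099238]
cam [ 0.51575362 -0.86370226  0.61892116]
bn [[266.1, 259.2], [299.3, 261.7]] [[312.7, 183.6], [314.3, 162.2]]
tn [[266.3, 252.7], [299.9, 255.2]] [[313.6, 182.6], [315.2, 160.9]]
tf [[267.8, 240.4], [300.1, 242.7]] [[300.3, 181.3], [301.9, 159.6]]
postbase [[307.2, 268.8], [307.0, 249.2]] [[321.0, 157.9], [301.0, 155.9]]
posttop n/f [[308.4, 256.9], [308.4, 251.0], [308.2, 237.6], [308.2, 232.4]] [[322.8, 155.4], [316.9, 154.8], [302.3, 153.4], [296.4, 152.8]]
barnear [[350.3, 260.2], [348.0, 244.2]] [[319.2, 129.7], [302.6, 128.1]]
-50 95.0 | -48 101.0 | -46 114.0 | -44 135.0 | -42 155.0 | -40 174.0 | -38 180.0 | -36 183.0 | -34 183.0 | -32 179.0 | -30 171.0 | -28 155.0 | -26 136.0 | -24 119.0 | -22 106.0 | -20 102.0 | -18 100.0 | -16 101.0 | -14 102.0 | -12 103.0 | -10 104.0 | -8 104.0 | -6 105.0 | -4 104.0 | -2 104.0 | 0 103.0 | 2 103.0 | 4 102.0 | 6 101.0 | 8 101.0 | 10 100.0 | 12 99.0 | 14 98.0 | 16 98.0 | 18 98.0 | 20 98.0 | 22 98.0 | 24 102.0 | 26 108.0 | 28 124.0 | 30 141.0 | 32 159.0 | 34 171.0 | 36 179.0 | 38 182.0 | 40 183.0 | 42 178.0 | 44 167.0 | 46 150.0 | 48 128.0 | 50 108.0 | 
-50 112.0 | -48 122.0 | -46 141.0 | -44 165.0 | -42 185.0 | -40 188.0 | -38 190.0 | -36 191.0 | -34 187.0 | -32 179.0 | -30 159.0 | -28 138.0 | -26 122.0 | -24 117.0 | -22 115.0 | -20 115.0 | -18 114.0 | -16 114.0 | -14 114.0 | -12 114.0 | -10 113.0 | -8 113.0 | -6 112.0 | -4 111.0 | -2 110.0 | 0 109.0 | 2 109.0 | 4 109.0 | 6 109.0 | 8 108.0 | 10 108.0 | 12 108.0 | 14 107.0 | 16 106.0 | 18 106.0 | 20 106.0 | 22 112.0 | 24 120.0 | 26 136.0 | 28 155.0 | 30 172.0 | 32 186.0 | 34 190.0 | 36 192.0 | 38 190.0 | 40 184.0 | 42 169.0 | 44 149.0 | 46 122.0 | 48 109.0 | 50 105.0 |
```

Both views put the block square, about 2 mm to the right (-y) of the gap centre, front end just short of the posts. I'll go back behind it and resume with about +2 mm of lateral drift before it enters.

```bash
python3 -m crank '[178,-228,-30,0,12, 178,-228,-30,0,12, 178,-228,-30,0,12, 178,-228,-30,0,12, 178,-228,-30,0,12, 178,-228,-60,0,12, 178,-228,-100,0,12, 178,-228,-135,0,12, 178,-228,-149,0,12, 178,-228,-149,0,12, 178,-228,-149,0,12]'
python3 - <<'E'
from h import *
s=r.get_state();q=s['tool_rot'];print(s['position'],np.degrees(2*np.arctan2(q[1],q[0])),rel(s['position']),s['force'],s['width'])
E
```

```text
time: 11.75
position: [0.496, -0.1094, 0.0101]
tool_rot: [0.999, -0.037, 0.001, 0.0]
force: [-0.4, -1.0, 1.4]
width: 0.0121
[ 0.49601829 -0.10944     0.01014708] -4.287049353276345 (np.float64(-0.1267), np.float64(-0.0021)) [-0.39704424 -1.00565309  1.40822582] 0.012134948799856863
```

```bash
python3 -m crank '[8,-0.6,-1,0,12, 16,-1.2,-2,0,12, 21,-1.5,-2,0,12, 26,-1.2,-2,0,12, 31,-0.9,-2,0,12, 36,-0.6,-2,0,12, 41,-1,-2,0,12, 46,-1.3,-2,0,12, 51,-1.7,-2,0,12, 51,-1.7,-2,0,12]'
python3 - <<'E'
from h import *
s=r.get_state();q=s['tool_rot'];print(s['position'],np.degrees(2*np.arctan2(q[1],q[0])),rel(s['position']),s['force'],s['width'])
d=r.camera("side"); zoom(d,255,225,80,50,9,"pics/s8.png",20,200)
E
```

```text
time: 13.0
position: [0.5464, -0.1103, 0.0068]
tool_rot: [0.999, -0.037, 0.0, 0.0]
force: [0.4, 0.3, 1.1]
width: 0.0122
[ 0.54641143 -0.11033706  0.00680549] -4.2372598689437355 (np.float64(-0.0763), np.float64(0.0007)) [0.4117195  0.31087984 1.1296038 ] 0.012235487305276793
```

View pics/s8.png

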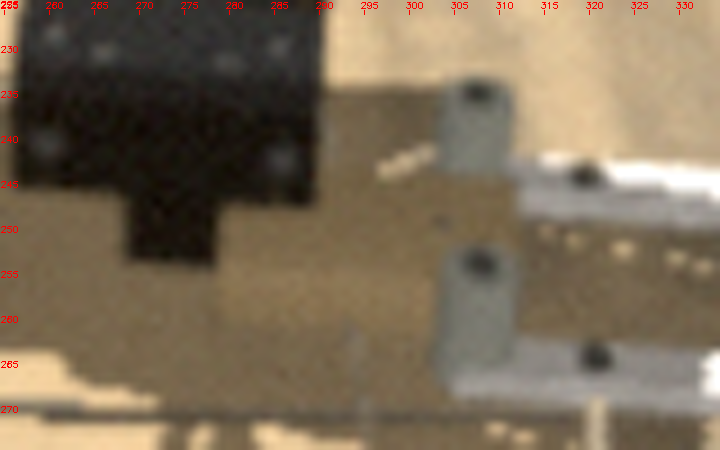

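The front end has entered the gap between the posts at about (305-312, 250), with no contact force. I'll keep going straight.

```bash
python3 -m crank '[5,-0.4,0,0,12, 10,-0.7,0,0,12, 15,-1.1,0,0,12, 20,-1.4,0,0,12, 25,-1.8,0,0,12, 30,-2.2,0,0,12, 35,-2.5,0,0,12, 40,-2.9,0,0,12, 40,-2.9,0,0,12]'
python3 - <<'E'
from h import *
s=r.get_state();q=s['tool_rot'];print(s['position'],np.degrees(2*np.arctan2(q[1],q[0])),rel(s['position']),s['force'],s['width'])
d=r.camera("side"); zoom(d,265,220,95,55,8,"pics/s9.png",20,200)
E
```

```text
time: 14.18
position: [0.5864, -0.1132, 0.0069]
tool_rot: [0.999, -0.037, 0.0, 0.0]
force: [0.5, 0.7, 0.3]
width: 0.0122
[ 0.58640503 -0.11322611  0.00687785] -4.231916743046695 (np.float64(-0.0362), np.float64(0.0007)) [0.53820289 0.69321327 0.27659894] 0.012166261944301855
```

View pics/s9.png

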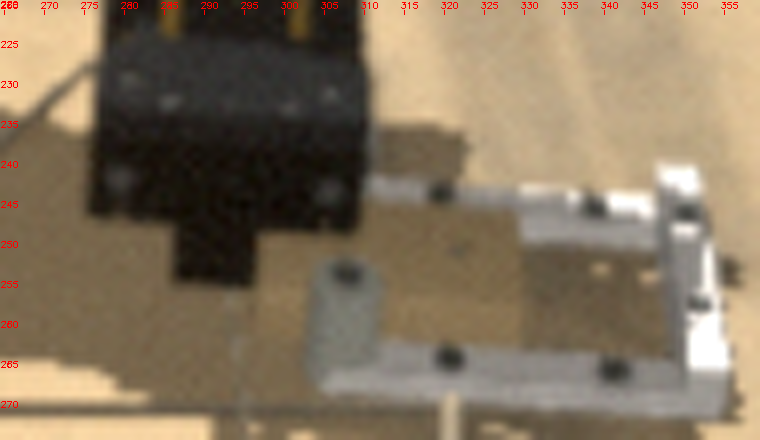

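The block is between the posts, front end at about (329,255), running parallel to the rails. Continuing to just short of the stop bar.

```bash
python3 -m crank '[5,-0.4,0,0,12, 10,-0.7,0,0,12, 15,-1.1,0,0,12, 20,-1.4,0,0,12, 25,-1.8,0,0,12, 30,-2.2,0,0,12, 34,-2.4,0,0,12, 37,-2.7,0,0,12, 39,-2.8,0,0,12, 40,-2.9,0,0,12, 40,-2.9,0,0,12]'
python3 - <<'E'
from h import *
s=r.get_state();q=s['tool_rot'];print(s['position'],rel(s['position']),s['force'],s['width'])
d=r.camera("side"); zoom(d,285,220,75,55,10,"pics/s10.png",20,200)
E
```

```text
time: 15.6
position: [0.6259, -0.116, 0.0067]
tool_rot: [0.999, -0.037, 0.0, 0.0]
force: [-0.1, 0.1, -0.5]
width: 0.0123
[ 0.62590217 -0.11603105  0.00669525] (np.float64(0.0034), np.float64(0.0007)) [-0.07952309  0.06422474 -0.45541413] 0.012314492007089652
```

View pics/s10.png

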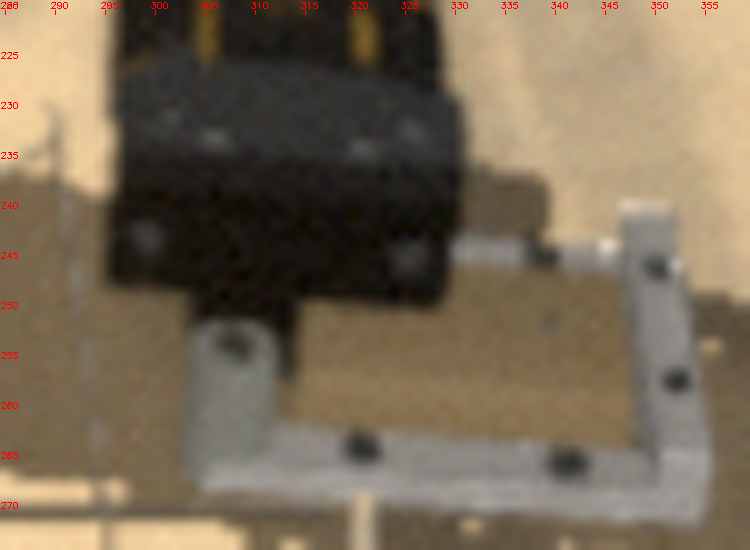

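```bash
python3 -m crank '[1,-0.1,0,0,12, 2,-0.1,0,0,12, 3,-0.2,0,0,12, 3,-0.2,0,0,12]'
```

```text
time: 16.15
position: [0.6284, -0.1162, 0.0067]
tool_rot: [0.999, -0.037, -0.001, -0.0]
force: [-3.6, 0.1, 3.4]
width: 0.0121
```

```bash
python3 -m crank '[0.7,0,0,0,12, 1.3,-0.1,0,0,12, 1.3,-0.1,0,0,12]'
```

```text
time: 16.52
position: [0.6284, -0.1162, 0.0066]
tool_rot: [0.999, -0.037, -0.002, -0.0]
force: [-7.5, 0.2, 5.5]
width: 0.0118
```

The position has stalled while the force rises from 3.6 to 7.5 N, so the block is seated against the bar. Backing off straight, lifting and looking.

```bash
python3 -m crank '[-2,0.1,0,0,12, -8,0.6,0,0,12, -20,1.4,0,0,12, -40,2.9,0,0,12, -60,4.3,20,0,12, -80,20,80,0,12, -120,70,130,0,12, -170,120,150,0,12, -220,180,150,0,12, -270,230,150,0,12, -300,235,150,0,12, -300,235,150,0,12]'
python3 - <<'E'
from h import *
print(r.get_state()['position'],r.get_state()['force'])
d=r.camera("side"); zoom(d,295,220,65,55,11,"pics/s11.png",40,230)
d=r.camera("top"); zoom(d,288,115,40,50,11,"pics/t11.png",40,230);cv2.imwrite("pics/t11f.png",d[:,:,::-1])
ys=np.arange(-.036,.0361,.002)
A=profile(d,"top",.025,.045,.019,ys)[:,2];B=profile(d,"top",.06,.08,.019,ys)[:,2]
for y,a,b in zip(ys,A,B): print(round(y*1000),a.round(0),b.round(0),end=' | ')
E
```

```text
time: 18.02
position: [0.3277, 0.1198, 0.1561]
tool_rot: [0.999, -0.035, 0.001, -0.0]
force: [-0.1, 1.1, 0.5]
width: 0.0117
[0.32770828 0.11981489 0.15606179] [-0.13771716  1.12152084  0.47456553]
-36 161.0 153.0 | -34 161.0 155.0 | -32 162.0 157.0 | -30 166.0 161.0 | -28 165.0 157.0 | -26 155.0 148.0 | -24 138.0 127.0 | -22 118.0 110.0 | -20 110.0 104.0 | -18 107.0 102.0 | -16 108.0 103.0 | -14 109.0 103.0 | -12 108.0 103.0 | -10 108.0 103.0 | -8 108.0 103.0 | -6 108.0 103.0 | -4 108.0 104.0 | -2 108.0 104.0 | 0 108.0 105.0 | 2 109.0 105.0 | 4 109.0 106.0 | 6 110.0 106.0 | 8 110.0 105.0 | 10 110.0 105.0 | 12 109.0 105.0 | 14 110.0 105.0 | 16 110.0 106.0 | 18 110.0 105.0 | 20 107.0 100.0 | 22 101.0 94.0 | 24 97.0 89.0 | 26 97.0 88.0 | 28 109.0 97.0 | 30 124.0 112.0 | 32 140.0 128.0 | 34 152.0 140.0 | 36 158.0 147.0 |
```

View pics/s11.png

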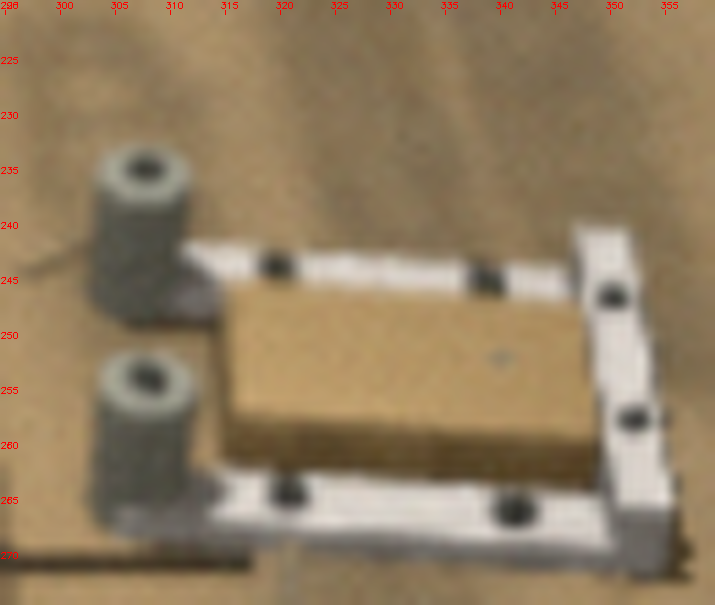

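View pics/t11.png

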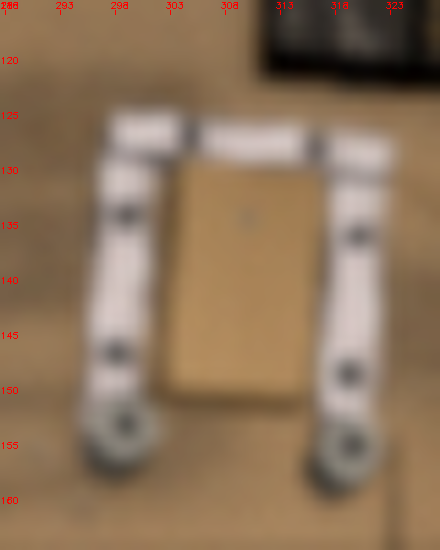

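View pics/t11f.png

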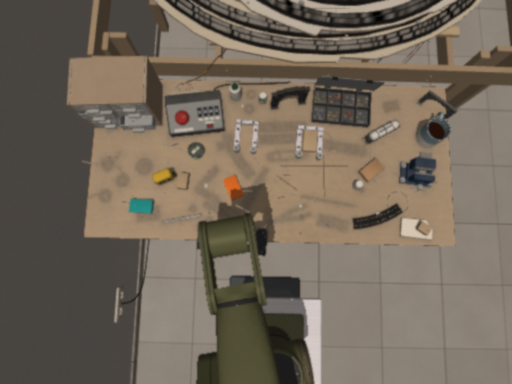

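Both views show the block flat inside the rails, its end flush against the stop bar: side view at (348,260), top view from (303,130) to (316,131). The bystanders the arm isn't covering are unmoved, and the robot is clear.

```bash
python3 -c "
from bench import r
print(r.hand_in(), r.get_state()['time'])"
```

```text
the job is handed in; nothing more can be done
the job is handed in; nothing more can be done
```

The flat block is through the wide (right-hand) gauge and its end is against the stop bar. I handed the job in at about 18 s of the 56 s allowed; the hand-in gives no verdict.

**What I did:** I pushed the block about 75 mm sideways with both fingertips on its left face, which lined it up with the gap. Then I pushed it end-first between the posts, adding a 2 mm sideways correction just before it entered. It was never gripped or lifted.

**Checks:**
- **Going through the posts:** the force on the tool stayed around 1 N.
- **Seating:** at the bar the position stalled while the force rose to about 7.5 N. I then backed off and lifted clear.
- **Final pictures:** both cameras show the block flat, parallel to the rails, wholly behind the posts and flush with the bar. I judged this by eye, without a final fit of its position.
- **Bystanders:** the jar, tin and small block look unmoved. In the last top view the arm covered the nut, but the arm never worked near it.

**Disagreements:** before the block entered the gap, the two cameras differed by up to about 3 mm on its sideways position, and by 6.5 mm in one earlier fit. I used about −2 mm, and the near-zero force through the gap suggests that was close enough.

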